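# Prise a split lens clamp apart evenly with a wedge

### The job

Take the orange-handled wedge out of its blue stand and use it, not the fingers, to ease the silver half of the split lens clamp off its two dowels: press the blade gently and slowly down into the pry notches at the two ends of the seam in turn, never with more than 30 N and never letting one end get more than 6 mm ahead of the other, until both ends stand at least 7 mm further open than shut and level with each other within 3 mm. Then stand the wedge back in its stand, collar down on the block, and let go; leave the other things on the table where they are.

Things in the scene. Friction and masses are not known exactly. Their poses are not given: they have to be found in the camera images.
- housing: Split lens clamp fixed to the table: plate 130 x 180 x 8 mm, dark fixed half (robot side) and silver half (far side), each 162 mm long, tops 52 mm above the table, black lens cell between them. Origin: middle of the clamp, on the table, in the seam's plane. z up; y (left) along the seam; x from the dark to the silver half, the way the silver half comes off. Turned up to 0.4 rad.
- notch_left (a point): Mouth of the left (+y) pry notch, level with the halves' tops, 55 mm along +y from the clamp's middle; fixed to the dark half, at the notch's middle when shut. Shut, the notch is 3.5 mm wide (x), 40 mm long (y), straight-walled, 43 mm deep to the plate. The dark wall stays 1.75 mm on the -x side of this point; the silver wall moves to +x. Axes as the clamp's.
- notch_right (a point): Mouth of the right (-y) pry notch, 55 mm along -y from the clamp's middle; otherwise like the left one.
- cover: The silver half, 51 x 162 x 43 mm, press-fitted on two dowels exactly under the notches: each end moves along +x by itself (the other stays) once pushed aside with about 6 N, plus 0.8 N for each mm/s at which it moves (quick pushing makes large forces), and stays where left. Origin: at the left dowel, on the table; axes parallel to the clamp's when level.
- silver_left (a point): Middle of the left notch's silver wall, at its top edge, fixed to the silver half. Its x in the clamp's frame is 1.75 mm when shut and grows with the opening (at most 16 mm more). The left notch is 1.75 mm plus this x wide.
- silver_right (a point): Middle of the right notch's silver wall, at its top edge, fixed to the silver half. Its x in the clamp's frame is 1.75 mm when shut and grows with the opening (at most 16 mm more). The right notch is 1.75 mm plus this x wide.
- wedge: Pry wedge, 112 mm tall, 0.1 to 0.16 kg. Origin: centre of the underside of its black collar (34 x 42 x 6 mm); z up the handle. Steel blade below, 50 mm long, 24 mm wide (y); thickness (x) tapers on both faces alike from 18 mm at the collar to 2 mm at the tip, 0.32 mm per mm: with one face on a fixed wall it must shift 0.16 mm sideways per mm of depth.
- wedge_grip (a point): Centre of the wedge's orange handle, 22 mm thick (x), 26 mm wide (y) and 56 mm tall; 34 mm above the collar's underside and 84 mm above the blade's tip. Axes as the wedge's.
- wedge_tip (a point): Middle of the blade's 2 mm thick tip edge.
- stand_home (a point): Where the centre of the wedge's handle is when it stands in its stand: 90 mm above the table, 34 mm above the stand's top. The stand is a blue block fixed to the table, 64 x 70 x 56 mm (axes as this point's), a tall microscope beyond its left; pocket 26 mm (x) by 32 mm (y), 53 mm deep, in which the blade hangs, the collar lying on the top.
- objective_blue: Bystander: microscope objective, white with a blue ring, 35 mm across, 58 mm tall, standing beyond the clamp. Origin: centre of its underside.
- filter_cube: Bystander: black filter cube with a green window, 41 x 38 x 43 mm. Origin: centre of its underside.
- lens_tube: Bystander: short black lens tube, 31 mm across, 30 mm tall. Origin: centre of its underside.
Things that resemble listed ones, but are neither listed nor needed, are in the scene too. Leave any green or white look-alike of the part that bears stand_home alone.

How it is judged:
By the outcome, as a careful person would: the job done as asked, in the order asked, and still so for the second after the job is handed in, with the robot touching nothing.
It also fails if it takes over 70 s, if anything falls off the work surface, if the arm or the gripper's body presses on something with over 40 N, if the wrist force passes 120 N, or if a joint passes its speed limit or range.

### The arm

A 7-joint arm with a two-finger parallel gripper is mounted at the origin on a cart in front of the work surface, level with it; the furniture and walls round the work are solid. World frame = base frame: x ahead of the robot, y to its left, z up, the work surface at z = 0. Lengths are in mm, angles in rad, forces in N, time in s.
With the tool pointing down it reaches from about 400 to 875 mm from the base axis. Payload 19.3 kg.
Tool frame: the origin (TCP) lies at the very end of the fingers, on their centre line; the grasp point (between the pads) lies 19 mm behind it (grip_point_offset is the z of the grasp point in the tool frame, in mm); z points along the fingers, y is the line along which they close (so a half turn about z gives the same grasp; the last joint's range is limited). The gripper opens to 85 mm and grips with 20 to 120 N. Pads are 22 mm wide; open, the fingers measure 114 mm over their backs; the gripper's body (76 mm by 85 mm) begins 54 mm behind the grasp point. The pads swing forward as they close: fully open they stand 13 mm farther back than shut.
Start: joints at [1.192, 0.521, -0.036, 1.599, 0.021, 1.021, -0.113], TCP at [189.919, -595.437, 205.791] pointing down, gripper open.
Joint ranges: [-2.91, 2.91], [-0.3, 2.13], [-1.5, 1.42], [0.17, 2.43], [-1.26, 4.41], [0.16, 1.93], [-2.52, 2.52]. Speed limits (rad/s): [1.89, 1.89, 2.39, 2.39, 3.01, 3.01, 3.01].

### API

Orientations are given as a 3x3 rotation matrix whose columns are the frame's x, y, z axes.
In Python, from workcell import movep, movel, goto_joints, open_gripper, clamp, wait, inverse_kinematics, read_state, camera, PlanningError, finish_job, grip_point_offset gives the robot as it stands. Calls block until the motion is done:
- movep(position, orientation): joint-space move of the TCP to a pose.
- movel(position, frame=None, max_speed=150, guard=None): straight line of the TCP; frame=None keeps the orientation; max_speed is the mean speed in mm/s. With guard (N) it stops when the force on the tool has changed by that much, and returns True; else False.
- goto_joints(angles): joint-space move.
- open_gripper() and clamp(): open the fingers fully, or close them until they stop; the grip force is fixed at half the most.
- wait(seconds).
- inverse_kinematics(position, orientation): joint angles nearest the present ones, or None.
- read_state(): the state.
- camera(name): name is "side" or "top" or "wrist"; returns a dict with "image" (384x512x3 uint8, blue, green, red), "range_z" (384x512 float32, mm along the optical axis (not along the pixel's ray), 0 where there is no reading), "fx", "fy", "cx", "cy" (pixels), "cam_to_world" (4x4, takes a point from camera to world coordinates). Camera axes: x right, y up, looking along -z (the intrinsics and any distortion apply to the point x, -y, -z); pixel columns grow to the right and rows downward; lengths in mm; the calibration is good to about 2 mm. A picture is of the moment at which its call begins.
A pose or a line that the arm cannot do raises PlanningError and nothing moves.
- finish_job(): hands the job in; it is judged then, once.
The state is a dict: "time": time; "qpos": joint angles; "qvel": joint speeds; "joint_efforts": joint torques, N m; "eef_pos": TCP position; "tool_rot": TCP orientation; "ft_force": force on the tool from outside, world axes, zero at the start; "torque": the same for the moment, N m; "finger_gap": finger opening in mm; "gripper_force": force on a finger pad.
Only numpy, scipy, OpenCV 4.12 (cv2) and the standard library are available. Lean on these libraries where they do the work, as an engineer would, in place of code of your own. Each camera call takes 0.05 s, during which the arm holds its last target. There are 200 camera calls.

## Working session

There is one attempt and no reset: what is moved stays moved. The work goes in short steps, each a Python script; the robot and the scene stay as the last script left them, time stands still between calls to the robot, and variables do not carry over. Pictures are saved under pics/ and viewed, at most 10 in all, crops included, and the job is handed in when it is done.

```bash
ls; mkdir -p pics
python3 - <<'E'
from workcell import *
import cv2, numpy as np
for n in ("top","side"):
    c=camera(n); cv2.imwrite(f"pics/{n}0.png",c["image"]); np.savez(f"{n}0.npz",**c)
    print(n,c["fx"],c["fy"],c["cx"],c["cy"],np.round(c["cam_to_world"],3).tolist(),[k for k in c])
s=read_state();print(s["time"],s["eef_pos"],s["tool_rot"],s["finger_gap"],s["ft_force"],grip_point_offset)
E
```

```text
pics
top 383.60315570168564 383.60315570168564 256.12249910408445 190.54750421074485 [[-0.01, 0.99, -0.141, 465.383], [-0.999, -0.014, -0.029, -104.6], [-0.03, 0.141, 0.99, 920.179], [0.0, 0.0, 0.0, 1.0]] ['image', 'range_z', 'fx', 'fy', 'cx', 'cy', 'cam_to_world']
side 428.74133895481026 428.74133895481026 252.5703235428175 188.85819406915417 [[-0.953, 0.169, -0.25, 334.137], [-0.302, -0.539, 0.786, 594.348], [-0.002, 0.825, 0.565, 602.637], [0.0, 0.0, 0.0, 1.0]] ['image', 'range_z', 'fx', 'fy', 'cx', 'cy', 'cam_to_world']
0.1 [ 189.80302158 -595.14270183  205.28353652] [[ 9.52712935e-01  3.03871575e-01 -3.60433847e-04]
 [ 3.03871783e-01 -9.52712468e-01  9.45112424e-04]
 [-5.61970188e-05 -1.00994651e-03 -9.99999488e-01]] 85.70031860442383 [-0.03797115  0.53847802 -0.26769242] -18.700000000000003
```

View pics/top0.png

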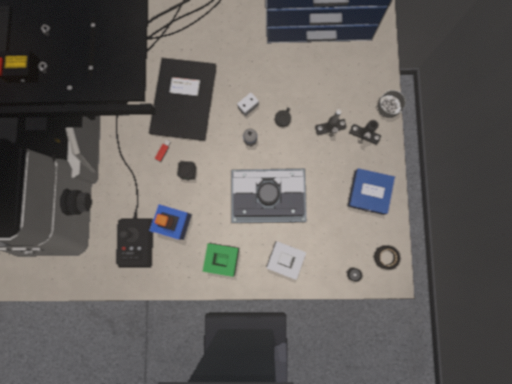

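View pics/side0.png

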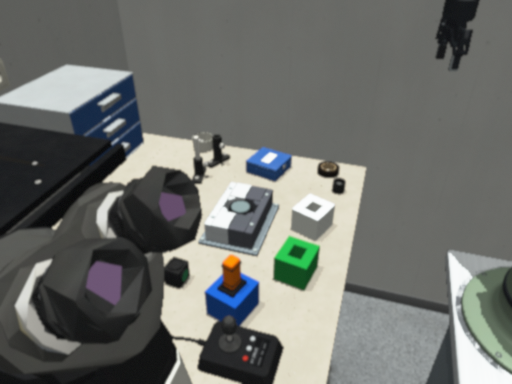

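The top view has three stand-like blocks: blue with the orange handle at (170,222), green at (220,260) and white at (287,261). There is also a labelled blue box at (372,191). The blue block at (170,222) holds the orange wedge, so it is the one meant. The clamp is at (268,195) with its silver half on the far side. I'll take rough positions now, then look with the wrist camera.

```bash
cat > h.py <<'E'
from workcell import *
import cv2, numpy as np
def cloud(c):
    v,u=np.mgrid[0:384,0:512]; z=c["range_z"]
    p=np.stack([(u-c["cx"])/c["fx"]*z,-(v-c["cy"])/c["fy"]*z,-z],-1)
    M=c["cam_to_world"]; return p@M[:3,:3].T+M[:3,3]
def ray(c,uv,h):
    uv=np.atleast_2d(np.asarray(uv,float))
    d=np.c_[(uv[:,0]-c["cx"])/c["fx"],-(uv[:,1]-c["cy"])/c["fy"],-np.ones(len(uv))]@c["cam_to_world"][:3,:3].T
    o=c["cam_to_world"][:3,3]; return o+d*((h-o[2])/d[:,2])[:,None]
def hsv(c): return cv2.cvtColor(c["image"],cv2.COLOR_BGR2HSV)
def R(a): # tool down, tool y axis (closing) at angle a in world
    y=np.array([np.cos(a),np.sin(a),0]); z=np.array([0,0,-1.]); return np.c_[np.cross(y,z),y,z]
E
python3 - <<'E'
from h import *
c=dict(np.load("top0.npz")); P=cloud(c); H=hsv(c)
def rep(n,m):
    q=P[m&(c["range_z"]>0)]; r=cv2.minAreaRect(q[:,:2].astype(np.float32)); print(n,len(q),np.round(np.median(q,0),1),np.round(np.percentile(q[:,2],[5,50,95])),np.round(r[0],1),np.round(r[1],1),round(r[2],1))
v,u=np.mgrid[0:384,0:512]
box=(u>145)&(u<195)&(v>200)&(v<245)
org=box&(H[...,0]<20)&(H[...,1]>150)&(H[...,2]>100)
blu=box&(abs(H[...,0].astype(int)-115)<15)&(H[...,1]>130)
rep("orange",org&(P[...,2]>95)); rep("blue top",blu&(abs(P[...,2]-56)<6))
cb=(u>222)&(u<315)&(v>160)&(v<230)
rep("clamp top",cb&(abs(P[...,2]-52)<5)); rep("plate",cb&(P[...,2]>4))
g=c["image"].max(-1); 
rep("silver",cb&(abs(P[...,2]-52)<5)&(g>120)); rep("dark",cb&(abs(P[...,2]-52)<5)&(g<100))
for n,(uu,vv) in dict(obj=(250,136),tube=(283,118),cube=(187,171)).items(): print(n,P[vv,uu].round())
print(P[280,200],P[150,300])
E
```

```text
orange 101 [520.1 118.2 116.2] [114. 116. 119.] [520.5 119.2] [22.2 20.8] 74.7
blue top 438 [513.  112.1  54.8] [52. 55. 58.] [519.6 120.3] [70.8 60.9] 72.4
clamp top 2649 [ 583.  -108.2   50.4] [48. 50. 53.] [ 584.5 -108.4] [103.4 160.5] 0.2
plate 3924 [ 578.7 -107.2   49.3] [ 6. 49. 53.] [ 584.5 -108.5] [177.6 129.9] 89.9
silver 1240 [ 613.7 -109.4   50.6] [48. 51. 53.] [ 585.1 -108.6] [102.3 160.1] 0.2
dark 1134 [ 556.1 -107.5   50.5] [48. 50. 53.] [ 571.  -106.5] [155.1  76.3] 89.6
obj [716. -67.  58.]
tube [ 774. -146.   11.]
cube [640.  83.  37.]
[385.27087975  56.71813492  -1.72717379] [ 695.74740698 -186.76729974   -1.64407036]
```

Run:
```python
from h import *
for p in ([585,-108,260],[520,119,260]):
    for a in (0,np.pi,-.29,-.29+np.pi):
        q=inverse_kinematics(p,R(a)); print(p,round(a,2),None if q is None else np.round(q,2))
```

```text
[585, -108, 260] 0 [ 0.49  0.47 -0.58  1.6   0.28  1.16 -0.16]
[585, -108, 260] 3.14 [-0.62  0.74  1.23  1.65 -0.73  1.28 -2.39]
[585, -108, 260] -0.29 [ 0.45  0.46 -0.52  1.6   0.25  1.15 -0.42]
[585, -108, 260] 2.85 [ 0.85  0.72 -1.27  1.58  0.69  1.37  2.36]
[520, 119, 260] 0 [ 0.25  0.41 -0.79  1.75  0.32  1.12 -0.63]
[520, 119, 260] 3.14 [ 0.53  0.59 -1.27  1.73  0.59  1.27  2.26]
[520, 119, 260] -0.29 [ 0.3   0.43 -0.86  1.74  0.35  1.14 -0.96]
[520, 119, 260] 2.85 [ 0.53  0.59 -1.27  1.73  0.59  1.27  1.97]
```

Run:
```python
from h import *
t0=read_state()["time"]
movep([560,-108,270],R(0)); c=camera("wrist"); np.savez("w1.npz",**c); a=c["image"]
print(np.round(c["cam_to_world"],2).tolist(),read_state()["time"])
movep([500,119,270],R(-.29)); c=camera("wrist"); np.savez("w2.npz",**c)
print(np.round(c["cam_to_world"],2).tolist(),read_state()["time"],read_state()["eef_pos"],c["fx"])
cv2.imwrite("pics/w12.png",cv2.resize(np.vstack([a,c["image"]]),(448,600),interpolation=cv2.INTER_AREA))
cv2.imwrite("pics/w12.png",np.hstack([cv2.resize(x,(400,300)) for x in (a,c["image"])]))
```

```text
[[1.0, 0.0, 0.0, 559.41], [-0.0, 0.96, 0.28, -38.07], [-0.0, -0.28, 0.96, 437.09], [0.0, 0.0, 0.0, 1.0]] 2.35
[[0.96, 0.27, 0.08, 519.92], [-0.29, 0.92, 0.27, 185.96], [0.0, -0.28, 0.96, 437.22], [0.0, 0.0, 0.0, 1.0]] 3.3333 [500.62979174 117.43996534 269.8535808 ] 273.61263069009823
```

View pics/w12.png

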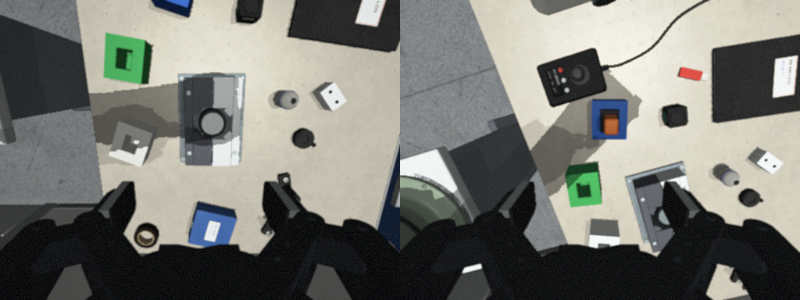

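The left panel shows the clamp at about (212,120), seam vertical at x≈212 and the silver half on its right. The right panel shows the blue stand with the orange handle at (609,122) and the green decoy at (584,185). Next I'll measure the stand and handle in the wrist view.

Run:
```python
from h import *
c=dict(np.load("w2.npz")); H=hsv(c); v,u=np.mgrid[0:384,0:512]; P=cloud(c)
box=(u>230)&(u<310)&(v>115)&(v<190)
org=box&(H[...,0]<20)&(H[...,1]>130)&(H[...,2]>120)
for nm,m in (("org",org&(P[...,2]>108)),("blue",box&(abs(H[...,0].astype(int)-115)<15)&(H[...,1]>130)&(abs(P[...,2]-56)<6))):
    q=P[m]; r=cv2.minAreaRect(q[:,:2].astype(np.float32)); print(nm,len(q),np.median(q,0).round(1),np.round(r[0],1),np.round(r[1],1),r[2])
    m8=m.astype(np.uint8); k=cv2.findContours(m8,0,1)[0]; k=max(k,key=cv2.contourArea)
    q=ray(c,k.reshape(-1,2),118 if nm=="org" else 56)[:,:2].astype(np.float32); r=cv2.minAreaRect(q); print("  ray",np.round(r[0],1),np.round(r[1],1),r[2])
cv2.imwrite("pics/crop.png",cv2.resize(c["image"][90:200,210:330],None,fx=5,fy=5,interpolation=cv2.INTER_CUBIC))
```

```text
org 336 [520.9 123.2 117. ] [525.1 147.3] [74.7 22.1] 81.09249114990234
  ray [521.2 123.1] [22.7 20.1] 73.40260314941406
blue 1367 [520.7 130.   55.3] [520.8 122.6] [68.6 60.9] 72.94291687011719
  ray [520.9 122.9] [67.5 61.2] 73.39856719970703
```

View pics/crop.png

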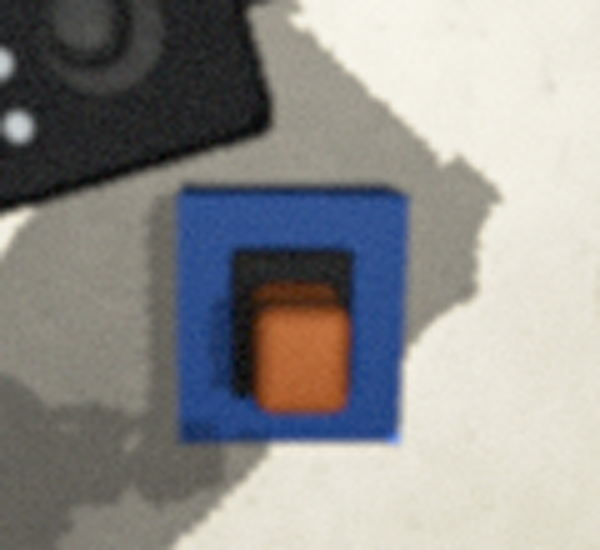

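The crop confirms the blue block with the orange handle and black collar. Its centre is about (520,122), yaw −0.294. I'll grip it now.

Run:
```python
from h import *
a=-.294
movep([520.5,121.5,180],R(a)); movel([520.5,121.5,76],max_speed=90,guard=8)
s=read_state();print(s["eef_pos"],s["ft_force"],s["finger_gap"])
clamp(); wait(.2); s=read_state();print(s["eef_pos"],s["ft_force"],s["finger_gap"],s["gripper_force"])
c=camera("wrist"); cv2.imwrite("pics/w3.png",c["image"]); np.savez("w3.npz",**c)
movel([520.5,121.5,190],max_speed=90); wait(.2)
s=read_state();print(s["eef_pos"],s["ft_force"],s["finger_gap"],s["gripper_force"],s["time"])
# above notch_left area
movep([583,-53,160],R(0)); wait(.3); c=camera("wrist"); np.savez("w4.npz",**c); cv2.imwrite("pics/w4.png",c["image"])
s=read_state();print(s["eef_pos"],s["ft_force"],s["time"])
```

```text
[520.76780109 121.57349617  76.45385745] [ 0.10381824 -0.03289036  0.3936971 ] 85.06175726166146
[520.70365992 121.47969139  76.18694119] [ 0.37004118 -0.77128906  5.93326465] 20.388304850651625 58.96683096885681
[520.37294339 121.53317297 189.71150592] [ 0.55415516  0.16185821 -1.50665209] 20.406848157305394 58.70333433151245 7.5667
[583.04486099 -52.39307693 160.18669514] [-1.15146422  0.68403888 -1.10870658] 8.6917
```

View pics/w4.png

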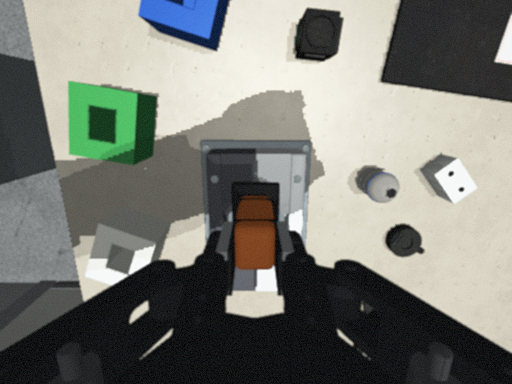

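The wedge is held at (255,230), above the clamp's left end, and hides the notch. I'll shift along −y so the camera looks straight onto each notch.

Run:
```python
from h import *
c=dict(np.load("w1.npz")); P=cloud(c); m=(np.hypot(P[...,0]-585,P[...,1]+108)<60); print("cell max z",np.percentile(P[m][:,2],[50,95,99.5]))
ims=[]
for i,y in enumerate((-115,-222)):
    movel([584,y,155],max_speed=120); wait(.3); c=camera("wrist"); np.savez(f"n{i}.npz",**c); print(read_state()["eef_pos"].round(2))
    ny=-53 if i==0 else -163
    # project approx notch
    M=np.linalg.inv(c["cam_to_world"]); q=M@np.array([585,ny,52,1]); u0=c["cx"]+c["fx"]*q[0]/-q[2]; v0=c["cy"]+c["fy"]*q[1]/q[2]; print(u0,v0)
    k=c["image"][int(v0)-45:int(v0)+45,int(u0)-60:int(u0)+60]; ims.append(cv2.resize(k,None,fx=3.3,fy=3.3,interpolation=cv2.INTER_CUBIC))
cv2.imwrite("pics/notch.png",np.hstack(ims)); print(read_state()["time"])
```

```text
cell max z [375.36133847 394.82304595 397.25704895]
[ 584.07 -114.55  155.05]
255.97813841649568 119.44515727148053
[ 584.06 -221.75  155.05]
255.94940868333788 122.44306448366937
11.1
```

View pics/notch.png

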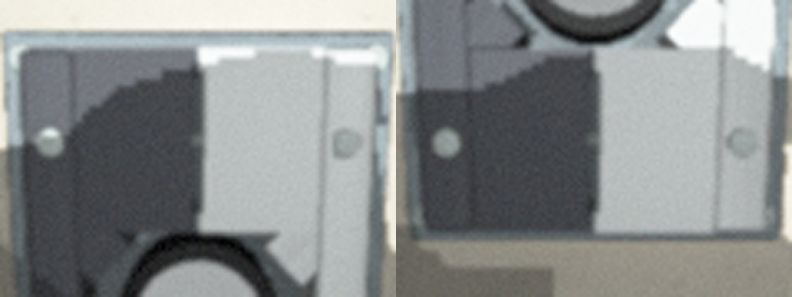

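The crops show the left notch around (200,140) and the right one around (595,140). In each, the dark-to-silver edge marks the silver wall. I'll extract that edge to sub-pixel accuracy.

Run:
```python
from h import *
for i,(v0,u0) in enumerate(((119,256),(122,256))):
    c=dict(np.load(f"n{i}.npz")); g=c["image"].astype(float).mean(-1); E=[];D=[]
    for v in range(v0-38,v0+32):
        row=np.convolve(g[v],[.25,.5,.25],'same'); d=np.diff(row)
        k=u0-20+np.argmax(d[u0-20:u0+20])
        if d[k]<12: continue
        w=d[k-2:k+3].clip(0); E.append([(w*(np.arange(k-2,k+3)+.5)).sum()/w.sum(),v])
    q=ray(c,E,52); 
    for p,e in list(zip(q,E))[::3]: print(i,np.round(p[:2],1),round(e[0],2),e[1], g[e[1],int(e[0])-9:int(e[0])+6].astype(int))
```

```text
0 [583.5 -24.6] 254.48 88 [153 158 156 158 158 159 155 160 160 179 214 229 235 231 231]
0 [583.5 -27.2] 254.48 91 [125 126 123 123 123 123 124 124 125 159 220 249 252 251 251]
0 [584.  -29.9] 255.05 94 [117 116 116 118 118 113 105  82  95 141 172 188 190 193 190]
0 [585.2 -32.5] 256.3 97 [ 70  77  69  72  69  71  60  63  79 112 162 179 189 190 190]
0 [585.3 -35.2] 256.4 100 [ 76  67  76  70  74  72  69  79  84 115 159 189 189 191 189]
0 [585.3 -37.9] 256.4 103 [ 72  67  72  72  73  67  69  74  86 116 159 184 196 189 192]
0 [585.3 -40.6] 256.36 106 [ 75  71  71  70  72  63  69  75  86 113 162 188 189 189 190]
0 [585.4 -43.4] 256.43 109 [ 71  75  71  73  69  66  71  78  83 113 159 188 188 192 192]
0 [585.4 -46.1] 256.43 112 [ 74  71  74  75  71  68  72  74  78 115 157 184 194 187 188]
0 [585.5 -48.9] 256.48 115 [ 71  72  71  74  78  77  89  96 106 121 163 182 191 190 190]
0 [585.5 -51.7] 256.49 118 [ 66  72  73  72  71  74  79  87  88 114 162 188 193 189 192]
0 [585.3 -54.5] 256.28 121 [ 70  77  70  74  70  71  66  76  86 117 163 184 189 185 192]
0 [585.1 -57.3] 256.11 124 [ 69  71  69
[... 2057 characters left out ...]
6 [ 71  72  74  70  68  67  75  74  84 126 174 189 185 190 185]
1 [ 585.2 -169.2] 256.15 129 [ 69  71  70  76  70  63  74  71  84 125 172 191 188 190 185]
1 [ 585.2 -172. ] 256.13 132 [ 72  70  65  75  66  65  67  75  85 126 171 182 189 185 185]
1 [ 585.2 -174.9] 256.09 135 [ 71  67  69  72  69  68  67  74  87 123 173 187 183 188 186]
1 [ 585.  -177.8] 255.91 138 [ 67  65  73  64  67  61  65  58  51  80 123 169 184 189 186]
1 [ 584.1 -180.7] 255.02 141 [ 65  69  68  72  69  65  70  60  83 119 152 177 183 188 181]
1 [ 583.7 -183.6] 254.59 144 [ 71  69  65  66  70  63  75  65  67 100 141 177 180 182 179]
1 [ 583.8 -186.6] 254.66 147 [ 85  86  89  89  87  87  88  86  86 101 127 141 149 148 148]
```

The seam is at x=583.6 and the silver wall at 585.35; the 1.75 mm step matches the spec. Notch centres are y=−50.3 and −159.8, which are 110 mm apart as specified, and yaw is about 0. Next is a guarded insertion on the left.

```bash
cat >> h.py <<'E'
def F(n=3):
    f=[]
    for _ in range(n): f.append(read_state()["ft_force"]); wait(.02)
    return np.mean(f,0)
def insert(y,x0,offs=(0,.8,-.8,1.6,-1.6,2.4,-2.4)):
    for o in offs:
        x=x0+o; movel([x,y,126],max_speed=60); wait(.15); b=F()
        hit=movel([x,y,118],max_speed=8,guard=4); wait(.1); s=read_state(); d=F()-b
        print("try",o,hit,s["eef_pos"].round(2),d.round(1),round(s["time"],1))
        if s["eef_pos"][2]<119.3: return x,b
        movel([x,y,126],max_speed=30)
    return None,b
E
python3 - <<'E'
from h import *
movel([583.6,-105,160],max_speed=150)   # over the clamp, tip clear
movel([583.6,-50.3,160],max_speed=150); movel([583.6,-50.3,128],max_speed=60)
print(insert(-50.3,583.6))
E
```

```text
try 0 False [583.53 -50.36 118.  ] [-0.5 -0.1 -0.2] 14.9
(583.6, array([-0.22643461,  0.18535803, -1.32045225]))
```

```bash
cat >> h.py <<'E'
def press(x,y,z,zend,b,step=1.5,v=8,lim=18):
    mx=0
    while z>zend+.01:
        dz=min(step,z-zend); z-=dz; x+=.16*dz
        movel([x,y,z],max_speed=v); f=read_state()["ft_force"]-b; mx=max(mx,np.linalg.norm(f))
        x+=np.clip(f[0]*.04,-.25,.25) if abs(f[0])>2 else 0   # ease away from the wall that pushes harder
        p=read_state()["eef_pos"]; print(round(z,1),p.round(2),f.round(1),round(x,2))
        if np.linalg.norm(f)>lim: print("LIMIT"); break
    wait(.15); print("end",F()-b,"max",mx,read_state()["time"]); return x,z
E
python3 - <<'E'
from h import *
b=np.array([-.23,.19,-1.32]); press(583.6,-50.3,118,103.5,b)
E
```

```text
116.5 [583.67 -50.31 116.39] [-1.8 -0.1  0.2] 583.84
115.0 [583.97 -50.29 115.04] [-3.5 -0.2  4.6] 583.94
113.5 [584.27 -50.28 113.62] [-3.6 -0.2  5.8] 584.04
112.0 [584.42 -50.25 112.14] [-2.8 -0.5  6.9] 584.17
110.5 [584.59 -50.22 110.66] [-2.4 -0.   6.5] 584.31
109.0 [584.78 -50.24 109.18] [-2.8 -0.3  6.8] 584.44
107.5 [585.   -50.2  107.72] [-1.7  0.1  6.5] 584.68
106.0 [585.28 -50.21 106.24] [-2.6 -0.9  7. ] 584.81
104.5 [585.47 -50.17 104.78] [-1.7 -0.2  6.6] 585.05
103.5 [585.6  -50.15 103.75] [-2.5  0.2  7.2] 585.11
end [-2.00800776 -0.35443348  6.87515356] max 7.60629100061798 18.5333
```

The left end pressed smoothly at about 7 N, for an estimated opening of 4.4 mm. Now the right end, to about 8.6 mm.

Run:
```python
from h import *
movel([585.1,-50.3,128],max_speed=30); movel([584,-50.3,158],max_speed=100)
movel([583.6,-159.8,158],max_speed=150); movel([583.6,-159.8,128],max_speed=60)
x,b=insert(-159.8,583.6)
if x: 
    x,z=press(x,-159.8,118,90.6,b,step=2.5)
```

```text
try 0 False [ 583.55 -159.81  117.99] [-1.4 -0.  -0.1] 23.2
115.5 [ 583.86 -159.83  115.48] [-2.9  0.2  3.7] 583.88
113.0 [ 584.33 -159.79  113.07] [-3.7  0.4  6.3] 584.13
110.5 [ 584.69 -159.8   110.59] [-3.9  0.4  5.7] 584.38
108.0 [ 585.   -159.82  108.14] [-3.6 -0.1  6.5] 584.63
105.5 [ 585.36 -159.82  105.71] [-2.5  0.8  7.5] 584.93
103.0 [ 585.74 -159.84  103.26] [-3.6 -0.2  7.2] 585.19
100.5 [ 586.09 -159.86  100.82] [-2.7  0.5  7.8] 585.48
98.0 [ 586.44 -159.89   98.34] [-1.4  0.2  8.2] 585.88
95.5 [ 586.88 -159.85   95.87] [-1.6 -0.7  9.5] 586.28
93.0 [ 587.31 -159.93   93.39] [-1.9 -0.6  8.8] 586.68
90.6 [ 587.71 -159.92   90.99] [-1.5  0.   8.6] 587.07
end [-2.65781232 -0.05936103  8.85950191] max 9.69010259642721 28.55
```

Run:
```python
from h import *
movel([587.1,-159.8,128],max_speed=40); movel([586,-159.8,158],max_speed=100)
movel([585.2,-50.3,158],max_speed=150); movel([585.2,-50.3,124],max_speed=80); wait(.15); b=F()
hit=movel([585.2,-50.3,107],max_speed=20,guard=5); p=read_state(); print(hit,p["eef_pos"],p["ft_force"]-b)
if not hit: x,z=press(585.2,-50.3,107,89.8,b,step=2.5)
movel([x,-50.3,128],max_speed=40); movel([587,-50.3,155],max_speed=100)
for i,y in enumerate((-115,-222)):
    movel([587,y,155],max_speed=150); wait(.15); c=camera("wrist"); np.savez(f"m{i}.npz",**c)
    g=c["image"].astype(float).mean(-1)
    for v in (108,122,134):
        r=g[v]; d=np.diff(np.convolve(r,[.25,.5,.25],'same')); k=245+np.argmax(d[245:285]); print(i,ray(c,[[k+.5,v]],52).round(1), r[k-16:k+5].astype(int))
print(read_state()["time"])
```

```text
False [585.22258518 -50.28611449 107.0828072 ] [ 0.06839097  0.56038334 -0.17989764]
104.5 [585.52 -50.33 104.5 ] [-2.3 -0.1  3.3] 585.51
102.0 [585.97 -50.32 102.14] [-3.5 -0.1  6.3] 585.77
99.5 [586.32 -50.28  99.63] [-2.1  0.5  5.9] 586.09
97.0 [586.7  -50.31  97.15] [-2.   0.5  7.3] 586.4
94.5 [587.1  -50.24  94.69] [-1.7 -0.7  6.5] 586.8
92.0 [587.52 -50.25  92.24] [-1.9 -0.   8.1] 587.2
89.8 [587.85 -50.21  90.02] [-2.1 -0.2  7.6] 587.47
end [-1.68459558 -0.29906605  6.94906669] max 8.32293727125018 36.1667
0 [[594.1 -41.8  52. ]] [ 70  72  74  63  73  91  88  74  79  81  82  82  80  76  78  90 135 179
 191 190 193]
0 [[593.2 -54.7  52. ]] [ 74  78  71  72  68  74  94  89  83  83  80  79  79  77  78  79 104 150
 181 190 189]
0 [[593.4 -66.1  52. ]] [ 69  69  69  71  68  64  85  83  79  80  73  80  77  78  78  81  97 144
 180 186 189]
1 [[ 593.3 -148.8   52. ]] [ 73  75  68  74  64  73 100 102  85  81  78  81  77  76  76  81 109 161
 182 190 188]
1 [[ 593.4 -161.7   52. ]] [ 73  75  76  65  70  82 101 106 105 107 103  98  88  79  83  88 113 158
 185 188 191]
1 [[ 593.5 -173.1   52. ]] [ 73  68  69  68  62  76  91  87  81  78  79  77  74  77  73  87 126 170
 187 189 186]
39.5417
```

Both ends now read about 8.1 mm open and level. Returning the wedge to the stand.

Run:
```python
from h import *
movel([587,-105,170],max_speed=150); movel([560,0,195],max_speed=180)
movep([520.5,121.5,190],R(-.294)); wait(.2)
hit=movel([520.5,121.5,90],max_speed=70,guard=6); s=read_state(); print(hit,s["eef_pos"],s["ft_force"])
if not hit:
    hit=movel([520.5,121.5,74.5],max_speed=10,guard=4); s=read_state(); print(hit,s["eef_pos"],s["ft_force"],s["time"])
    if s["eef_pos"][2]<79:
        open_gripper(); wait(.2); movel([520.5,121.5,200],max_speed=100)
        movep([500,100,270],R(-.294)); wait(.2)
        c=camera("wrist"); P=cloud(c); H=hsv(c); m=(H[...,0]<20)&(H[...,1]>130)&(H[...,2]>100)&(np.hypot(P[...,0]-520,P[...,1]-122)<40)
        q=P[m&(P[...,2]>108)]; print(len(q),np.median(q,0),np.percentile(q[:,2],[5,50,95]))
        t=camera("top"); Q=cloud(t); h=hsv(t); m=(h[...,0]<20)&(h[...,1]>150)&(h[...,2]>100)&(np.hypot(Q[...,0]-520,Q[...,1]-122)<40)&(Q[...,2]>95); print("top",m.sum(),np.median(Q[m],0))
        a=cv2.resize(t["image"],(400,300)); k=np.vstack([np.zeros((0,400,3),np.uint8),cv2.resize(c["image"],(400,300))]); cv2.imwrite("pics/end.png",np.hstack([a,k]))
print(read_state()["time"])
```

```text
False [520.73057751 121.51239738  90.35071043] [ 0.06546244 -0.56077629 -1.01663812]
True [520.58408206 121.47568291  76.17896206] [ 0.60405131 -0.44552175  6.666547  ] 44.8333
375 [520.78935296 123.31065306 116.94337077] [114.705322   116.94337077 118.39129892]
top 94 [520.01319098 119.76481469 116.47979735]
47.7667
```

View pics/end.png

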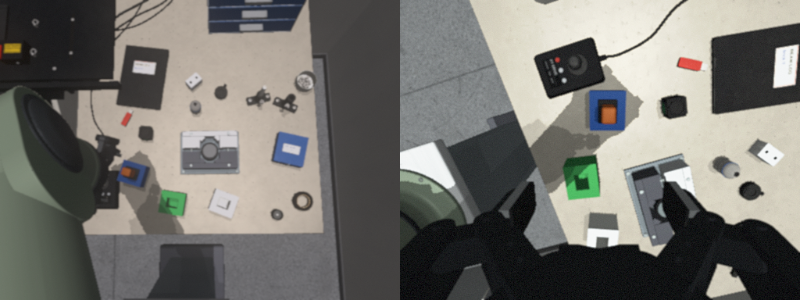

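The wedge is upright in the blue stand, at (133,173) on the left panel and (607,113) on the right. Its top is at 117 mm, the same as before. The clamp is open and the other objects are where they were, so I'm handing in.

```bash
python3 -c "
from workcell import *
print(finish_job())"
```

```text
the job is handed in; nothing more can be done
None
```

The silver half was pried about 8 mm open and level at both ends, with forces under 10 N. The wedge is back in its blue stand, and the job was handed in at about 48 s.

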